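Show a freshly glued framed painting to the studio camera

ROBOT

A 7-joint arm with a two-finger parallel gripper is mounted at the origin on the work surface. World frame = base frame: x ahead of the robot, y to its left, z up, the work surface at z = 0. Lengths are in m, angles in rad, forces in N, time in s.
With the tool pointing down it reaches from about 0.4 to 0.875 m from the base axis. Payload 19.3 kg.
Tool frame: the origin (TCP) lies at the very end of the fingers, on their centre line; the grasp point (between the pads) lies 19 mm behind it; z points along the fingers, y is the line along which they close (so a half turn about z gives the same grasp; the last joint's range is limited). The gripper opens to 85 mm and grips with 20 to 120 N. Pads are 22 mm wide; open, the fingers measure 114 mm over their backs; the gripper's body (76 mm by 85 mm) begins 54 mm behind the grasp point. The pads swing forward as they close: fully open they stand 13 mm farther back than shut.
Start: joints at [-1.408, 0.521, -0.036, 1.599, 0.021, 1.021, -0.113], TCP at [0.144, 0.608, 0.231] pointing down, gripper open.
Joint ranges: [-2.91, 2.91], [-0.3, 2.13], [-1.5, 1.42], [0.17, 2.43], [-1.26, 4.41], [0.16, 1.93], [-2.52, 2.52]. Speed limits (rad/s): [1.89, 1.89, 2.39, 2.39, 3.01, 3.01, 3.01].

INTERFACE

Orientations are given as a unit quaternion [w, x, y, z].
In Python, from rig import observe, grab_frame, camera_model, job_done gives the robot as it stands.
- The arm moves only by the tool servo_tool, never from a script. Its argument "plan" is one flat list of numbers, 7 for each row, row after row: the shift along the tool's x, y, z scaled (see below), then the turn, a rotation vector about the tool's x, y, z scaled (see below), then the gripper command: -1 is fully open, 1 is shut, values between are in proportion. In form: [x, y, z, ax, ay, az, hand, x, y, z, ax, ay, az, hand, ...]. A call has 1 to 20 rows; each row is the pose to reach, as a shift and turn from the pose commanded when the call began, along the tool's axes at that moment; what a row does not reach only later rows make up. The controller multiplies each number of a shift by 0.1 m and each number of a turn by 120 degrees. A row lasts 1/12 s, in which the tool goes at most 41.7 mm and 7.16 degrees, less where a joint would pass 70% of its speed; a pose out of reach is approached as far as the arm can. A call with a number of a shift or a turn outside -1 to 1 is refused whole. A call with a gripper value outside its range is refused whole. The fingers move at their own pace and stop on an object; the grip force is fixed at half the most. Time passes only in rows, so rows that repeat a pose let the fingers close. It gives the time, the measured TCP pose, the force, the opening and the grip force at its end, in the units of the state.
- observe(): the state, without advancing time (a new reading comes with each control period).
- grab_frame(name): name is "side" or "top"; returns (picture, depth): 400x640x3 uint8, red, green, blue; 400x640 float32, m along the optical axis (not along the pixel's ray), 0 where there is no reading.
- camera_model(name): a dict with "fx", "fy", "cx", "cy" (pixels), "dist_coeffs" ([k1, k2, p1, p2, k3] as OpenCV has them; the pictures are not rectified), "rvec" (rotation vector, rad) and "tvec" (3), from world to camera coordinates, as OpenCV has them. Camera axes: x right, y down, z forward; pixel columns grow to the right and rows downward; lengths in m; the calibration is good to about 2 mm. A picture is of the moment at which its call begins. camera_model takes no time and is no camera call.
- job_done(): hands the job in; it is judged then, once.
The state is a dict: "t": time; "q": joint angles; "dq": joint speeds; "tau": joint torques, N m; "tcp_pos": TCP position; "tcp_rot": TCP orientation; "wrist_force": force on the tool from outside, world axes, zero at the start; "torque": the same for the moment, N m; "opening": opening from 0.0 (shut) to 1.0 (fully open); "finger_force": force on a finger pad.
Only numpy, scipy, OpenCV 4.12 (cv2) and the standard library are available. Lean on these libraries where they do the work, as an engineer would, in place of code of your own. Each camera call takes 0.05 s, during which the arm holds its last target. There are 200 camera calls.

TASK

The small framed painting has finished gluing: slide the red jaw of the clamp at least 25 mm back towards the robot by its wooden post, and only then lift the painting out. Hold it still in the air in front of the camera on the column, upright, the painted side squarely facing the lens, with the middle of the picture on the lens axis (at lens height) and 200 mm from the glass. Finish while still holding it there: do not put it down or let go, and leave the camera, paint jar, brush and water pot alone.

Things in the scene. Friction and masses are not known exactly. Their poses are not given: they have to be found in the camera images.
- clamp: Wooden clamp fixed to the table, left or right of the robot's centre line. Bed 205 long (x -150 to +55) x 120 wide x 16 mm high. Origin: on the table under the painting. +x points roughly away from the robot (turned up to 0.5 rad): there stands the fixed wooden jaw (x +9.5 to +31.5 mm, top 48 mm above the table); at -x the red sliding jaw.
- jaw (a joint): Opening of the red sliding jaw in m: about 0 (shut) at the start, 0.05 at its stop. It slides along the clamp's -x (towards the robot) as it opens, takes 5 to 10 N and stays where left. 100 mm wide, top 49 mm above the table. Its steel lip hooks over the painting's foot rail: the painting cannot be lifted until the jaw is more than 8 mm open.
- jaw_post (a point): Point on the axis of the jaw's upright round light wooden post (18 mm diameter, from 49 to 108 mm above the table), 20 mm below its top, 88 mm above the table. When shut, the post stands 75 mm from the clamp's origin along its -x; it moves with the jaw.
- painting: Painting in a black frame, 100 wide (y) x 120 mm high (z), 0.2-0.4 kg, upright on the clamp's bed (16 mm up), axes as the clamp's: +x out of the painted side. Origin: underside, mid-thickness of the 18 mm frame (faces x = -9, +9; back flat). Lowest 26 mm: thicker foot rail (x -15 to +9). Grip the solid top rail (28 mm high) from above across its thickness. Stands freely once the jaw is open.
- picture (a point): Middle of the painted picture (lilac border, black ground, red band, cream disc), on its painted face: 5 mm along +x and 59 mm up from the painting's origin. Axes as the painting's.
- lens (a point): Centre of the lens glass of the black camera that stands at the far side of the table on a column with a round foot (140 mm across). Its -x axis is the way the camera looks (level, roughly towards the robot), +z up. Its height above the table varies, 190 to 240 mm.
- focus (a point): The unmarked point in the air on the lens axis, 200 mm in front of the glass, where the middle of the picture must be held. Axes as the lens's: the painted side (painting's +x) must look along this +x.
- paint_jar: Bystander: closed blue paint jar, 60 mm diameter, 75 mm high, on the side of the bench opposite the clamp. Origin under its centre.
- brush: Bystander: paint brush about 190 mm long lying on the table at the far left. Origin at its middle, underneath.
- water_pot: Bystander: white open cup, 76 mm diameter, 80 mm high, standing at the far right. Origin under its centre.
Things that resemble listed ones, but are neither listed nor needed, are in the scene too. Leave any purple or yellow look-alike of the clamp alone.

How it is judged:
By the outcome, as a careful person would: the job done as asked, in the order asked, and still so for the second after the job is handed in, while the arm keeps its last pose, push and grip.
It also fails if it takes over 51 s, if anything falls off the work surface, if the arm or the gripper's body presses on something with over 40 N, if the wrist force passes 120 N, or if a joint passes its speed limit or range.

## Working session

There is one attempt and no reset: what is moved stays moved. The work goes in short steps, Python scripts to look and compute and a tool call to move; the robot and the scene stay as the last step left them, time stands still between calls to the robot, and variables do not carry over. Pictures are saved under pics/ and viewed, at most 10 in all, crops included, and the job is handed in when it is done.

Besides the shell and the picture viewer there is one more tool, called as a command line: name --argument value ..., lists and objects as JSON in quotes. servo_tool: Moves the arm, as the interface text tells. Its arguments: {"type":"object","properties":{"plan":{"type":"array","items":{"type":"number"}}},"required":["plan"]}

```bash
mkdir -p pics; ls
cat > h.py <<'E'
import numpy as np,cv2
from rig import *
from scipy.spatial.transform import Rotation as R
def snap(n,f):
    im,d=grab_frame(n); cv2.imwrite(f'pics/{f}.png',im[:,:,::-1]); np.save(f'pics/{f}.npy',d); return im,d
def cam(n):
    m=camera_model(n);K=np.array([[m['fx'],0,m['cx']],[0,m['fy'],m['cy']],[0,0,1.]])
    return K,np.array(m['dist_coeffs']),cv2.Rodrigues(np.array(m['rvec'],float))[0],np.array(m['tvec'],float).ravel()
def cloud(n,d,px):
    "px: Nx2 (u,v) -> world by depth"
    K,D,Rm,t=cam(n);px=np.array(px,float).reshape(-1,2)
    p=cv2.undistortPoints(px.reshape(-1,1,2),K,D).reshape(-1,2)
    z=d[px[:,1].astype(int),px[:,0].astype(int)]
    c=np.c_[p*z[:,None],z]; return (c-t)@Rm
def onplane(n,px,h):
    K,D,Rm,t=cam(n);p=cv2.undistortPoints(np.array(px,float).reshape(-1,1,2),K,D).reshape(-1,2)
    r=np.c_[p,np.ones(len(p))]@Rm;o=-Rm.T@t
    return o+r*((h-o[2])/r[:,2])[:,None]
def proj(n,P):
    K,D,Rm,t=cam(n);return cv2.projectPoints(np.array(P,float).reshape(-1,1,3),cv2.Rodrigues(Rm)[0],t,K,D)[0].reshape(-1,2)
def rot():
    q=observe()['tcp_rot'];return R.from_quat([q[1],q[2],q[3],q[0]])
def rel(p,Rt):
    "numbers for a row to reach TCP p, rotation Rt"
    o=observe();c=rot()
    return (np.r_[c.inv().apply(np.array(p)-o['tcp_pos'])/.1,(c.inv()*Rt).as_rotvec()/np.radians(120)]).round(3)
E
python3 - <<'E'
from h import *
snap('side','s0');snap('top','t0')
for n in('side','top'):
    K,D,Rm,t=cam(n);print(n,-Rm.T@t,Rm[2],K[0,0])
print(observe()['tcp_pos'],observe()['tcp_rot'],rot().as_matrix().round(2))
E
```

```text
pics
side [-0.08343039 -0.88278221  0.93422488] [ 0.50196292  0.63262071 -0.58976627] 441.7149923312075
top [ 0.48559192 -0.01939505  1.67287915] [ 0.07186028  0.00805048 -0.99738222] 392.888625408603
[0.14418558 0.60784518 0.23081202] [-7.14248885e-06  1.16148677e-01  9.93231723e-01 -4.79867658e-04] [[-0.97  0.23 -0.  ]
 [ 0.23  0.97 -0.  ]
 [-0.   -0.   -1.  ]]
```

View pics/s0.png

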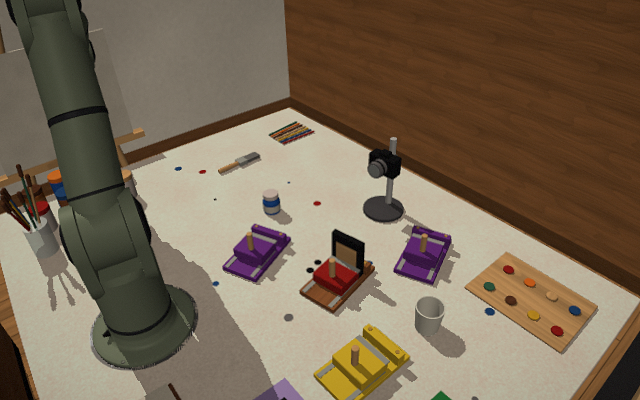

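View pics/t0.png

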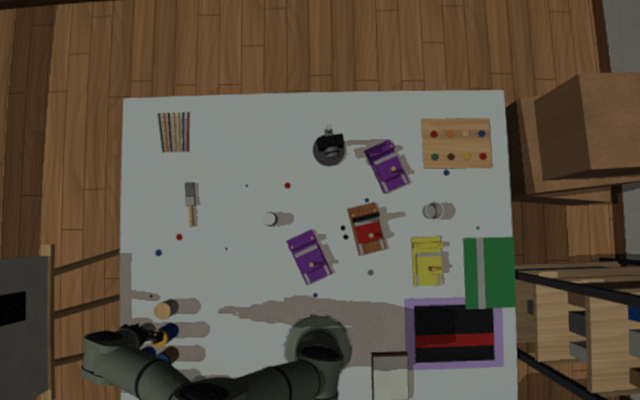

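Side view: the real clamp (brown bed, red jaw, black painting) is at about (338,272). Look-alikes are purple at (258,252) and (423,252), and yellow at (362,365). The camera is at (383,165), the jar at (271,202), the pot at (429,315) and the brush at (240,162). In the top view the clamp is at (367,229) and the camera at (329,147). I choose the red-jawed clamp and will check it in a crop.

Run:
```python
from h import *
s=cv2.imread('pics/s0.png');t=cv2.imread('pics/t0.png')
a=cv2.resize(s[130:320,290:420],None,fx=3,fy=3,interpolation=2)   # 390x570
b=cv2.resize(t[115:265,315:417],None,fx=3.8,fy=3.8,interpolation=2) # 388x570
cv2.imwrite('pics/c0.png',np.hstack([a,b[:570]]))
```

```text
(no output)
```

View pics/c0.png

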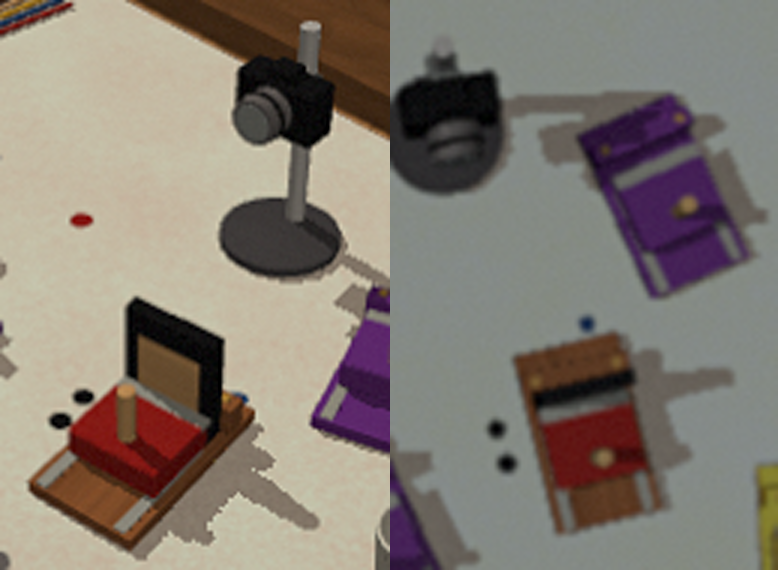

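The crop confirms the red-jawed clamp, with a round post and the painting's back towards the robot. The post top is at side (332.3,259) and top (370.8,235.3). The lens glass centre is at about side (376,170.5). Now I'll measure with depth.

Run:
```python
from h import *
np.set_printoptions(precision=4,suppress=True)
ds=np.load('pics/s0.npy');dt=np.load('pics/t0.npy')
print('post',onplane('side',[(332.3,259.5)],.108),onplane('top',[(370.8,235.3)],.108))
def grid(u0,u1,v0,v1):
    u,v=np.meshgrid(range(u0,u1),range(v0,v1));return np.c_[u.ravel(),v.ravel()]
W=cloud('top',dt,grid(345,395,200,235));m=(W[:,2]>.122)&(W[:,2]<.15);P=W[m]
print('toprail top',len(P),P.mean(0));c,(w,h),a=cv2.minAreaRect(P[:,:2].astype(np.float32));print(c,w,h,a)
W=cloud('side',ds,grid(328,368,226,272))
m=(W[:,2]>.065)&(W[:,2]<.13);P=W[m];
# painting back: keep points near plane
c0=np.median(P,0)
for _ in range(8):
    Q=P if _==0 else P[abs((P-c)@n)<.006]
    c=Q.mean(0);n=np.linalg.svd(Q-c)[2][2]
    if _==0: pass
print('back plane',len(Q),c,n,'yaw',np.degrees(np.arctan2(n[1],n[0])));print(Q.min(0),Q.max(0))
print('paint corners side',onplane('side',[(290+130/3,130+301/3),(290+222/3,130+342/3)],.136))
print('paint corners top',onplane('top',[(315+(535-390)/3.8,115+400/3.8),(315+(634-390)/3.8,115+377/3.8)],.136))
# red jaw/bed orientation from top: bed left edge
print('bed',onplane('top',[(315+(514-390)/3.8,115+356/3.8),(315+(558-390)/3.8,115+533/3.8),(315+(668-390)/3.8,115+508/3.8),(315+(622-390)/3.8,115+332/3.8)],.016))
print('foot',onplane('top',[(329,148.5)],.01))
# lens
for p in [(376,170),(374,170),(376,173),(378,170),(376,168)]:print('lens',p,cloud('side',ds,[p]))
g=grid(316,346,125,170);W=cloud('top',dt,g);m=(W[:,2]>.12);P=W[m]
for z in np.arange(.12,.34,.02):
    k=P[(P[:,2]>=z)&(P[:,2]<z+.02)]
    if len(k):print(z.round(2),len(k),k.min(0),k.max(0))
K=[(g[i],W[i]) for i in range(len(g)) if W[i,2]>.17]
```

```text
post [[ 0.4719 -0.2255  0.108 ]] [[ 0.4702 -0.2242  0.108 ]]
toprail top 118 [ 0.5439 -0.2083  0.1361]
(0.5439696907997131, -0.20766274631023407) 0.01790779083967209 0.09957555681467056 11.969886779785156
back plane 130 [ 0.5247 -0.2135  0.0977] [ 0.1374  0.0773 -0.9875] yaw 29.365723691875775
[ 0.4613 -0.2566  0.0823] [ 0.5609 -0.1595  0.1068]
paint corners side [[ 0.5314 -0.1606  0.136 ]
 [ 0.5566 -0.258   0.136 ]]
paint corners top [[ 0.5305 -0.1532  0.136 ]
 [ 0.5521 -0.2559  0.136 ]]
bed [[ 0.5834 -0.1416  0.016 ]
 [ 0.3868 -0.1852  0.016 ]
 [ 0.4116 -0.3077  0.016 ]
 [ 0.6077 -0.2626  0.016 ]]
foot [[ 0.8441 -0.069   0.01  ]]
lens (376, 170) [[ 0.7718 -0.0845  0.1992]]
lens (374, 170) [[ 0.7689 -0.0788  0.1977]]
lens (376, 173) [[ 0.7713 -0.0857  0.1889]]
lens (378, 170) [[ 0.7712 -0.0935  0.2037]]
lens (376, 168) [[ 0.7693 -0.0864  0.2084]]
0.16 12 [ 0.7702 -0.1188  0.1675] [ 0.8148 -0.0214  0.179 ]
0.18 31 [ 0.7672 -0.1172  0.1801] [ 0.873  -0.0181  0.1996]
0.2 159 [ 0.768  -0.1161  0.2   ] [ 0.8765 -0.0182  0.22  ]
0.22 340 [ 0.7698 -0.1194  0.22  ] [ 0.8647 -0.0183  0.24  ]
0.24 18 [ 0.8143 -0.078   0.2406] [ 0.8648 -0.0523  0.2582]
0.26 29 [ 0.8586 -0.0705  0.2604] [ 0.8765 -0.0521  0.2735]
```

Everything checks out. The top rail measures 17.9 x 99.6 mm, centred at (0.544,-0.208) with top at 0.136. Clamp yaw is about +12°, and the post is at (0.471,-0.224), as the geometry predicts. Setting out towards the post in a curve that stays within reach.

servo_tool --plan '[-1,-1,0,0,0,0,-1,-1,-1,0,0,0,0,-1,-1,-1,0,0,0,0,-1,-1,-1,0,0,0,0,-1,-1,-1,0,0,0,0,-1]'

```text
t: 0.52
tcp_pos: [0.2213, 0.4843, 0.2315]
tcp_rot: [0.001, 0.119, 0.993, -0.001]
wrist_force: [0.8, 0.5, -1.1]
opening: 0.999
finger_force: 0.0
```

servo_tool --plan '[-1,-1,0,0,0,0,-1,-1,-1,0,0,0,0,-1,-1,-1,0,0,0,0,-1,-1,-1,0,0,0,0,-1,-1,-1,0,0,0,0,-1]'

```text
t: 0.93
tcp_pos: [0.2948, 0.3642, 0.2314]
tcp_rot: [0.0, 0.119, 0.993, -0.0]
wrist_force: [-0.5, -0.6, -0.3]
opening: 1.002
finger_force: 0.0
```

servo_tool --plan '[-1,-1,0,0,0,0,-1,-1,-1,0,0,0,0,-1,-1,-1,0,0,0,0,-1,-1,-1,0,0,0,0,-1,-1,-1,0,0,0,0,-1]'

```text
t: 1.35
tcp_pos: [0.3686, 0.2442, 0.2314]
tcp_rot: [0.0, 0.118, 0.993, -0.0]
wrist_force: [-0.7, 1.0, 0.1]
opening: 1.004
finger_force: 0.0
```

servo_tool --plan '[-1,-1,0,0,0,0,-1,-1,-1,0,0,0,0,-1,-1,-1,0,0,0,0,-1,-1,-1,0,0,0,0,-1,-1,-1,0,0,0,0,-1]'

```text
t: 1.77
tcp_pos: [0.4428, 0.1243, 0.2312]
tcp_rot: [0.0, 0.118, 0.993, -0.0]
wrist_force: [-0.2, -0.1, -0.3]
opening: 1.003
finger_force: 0.0
```

servo_tool --plan '[-1,-1,0,0,0,0,-1,-1,-1,0,0,0,0,-1,-1,-1,0,0,0,0,-1,-1,-1,0,0,0,0,-1,-1,-1,0,0,0,0,-1]'

```text
t: 2.18
tcp_pos: [0.5169, 0.0042, 0.231]
tcp_rot: [0.0, 0.118, 0.993, -0.0]
wrist_force: [-0.7, 0.6, -0.3]
opening: 1.001
finger_force: 0.0
```

servo_tool --plan '[0,-1,0,0,0,0,-1,0,-1,0,0,0,0,-1,0,-1,0,0,0,0,-1,0,-1,0,0,0,0,-1]'

```text
t: 2.52
tcp_pos: [0.4914, -0.093, 0.2313]
tcp_rot: [-0.0, 0.118, 0.993, -0.0]
wrist_force: [-0.5, 0.2, -0.2]
opening: 1.002
finger_force: 0.0
```

Run:
```python
from h import *
np.set_printoptions(precision=4,suppress=True)
o=observe();print(np.array(o['q']))
a=np.radians(12.1)
Rz=R.from_euler('z',a)*R.from_matrix(np.array([[1,0,0],[0,1,0],[0,0,-1]])@np.diag([-1,1,1]).astype(float))
print(Rz.as_matrix());p=np.array([.471,-.2238,.231]);print('to post',rel(p,Rz))
ds=np.load('pics/s0.npy');dt=np.load('pics/t0.npy')
def grid(u0,u1,v0,v1):
    u,v=np.meshgrid(range(u0,u1),range(v0,v1));return np.c_[u.ravel(),v.ravel()]
g=grid(364,392,158,184);W=cloud('side',ds,g)
m=(W[:,0]<.781)&(W[:,0]>.75);P=W[m];
for _ in range(6):
    c=P.mean(0);n=np.linalg.svd(P-c)[2][2];P2=P[abs((P-c)@n)<.004];P=P2
print('front',len(P),c,n*np.sign(n[0]),P.min(0),P.max(0))
(cc,r)=cv2.minEnclosingCircle(P[:,1:].astype(np.float32));print('circ',cc,r)
W=cloud('top',dt,grid(314,350,125,170))
b=W[(W[:,2]>.2)&(W[:,2]<.24)]
print('body',cv2.minAreaRect(b[:,:2].astype(np.float32)))
bb=b[b[:,0]>.803];print('bodyonly',cv2.minAreaRect(bb[:,:2].astype(np.float32)))
l=W[(W[:,2]>.14)&(W[:,0]<.80)];print('lens top',len(l),cv2.minAreaRect(l[:,:2].astype(np.float32)),l.max(0))
print(b[:,2].max())
k=W[(W[:,2]>.25)];print('column',k.mean(0))
```

```text
[-0.1395  0.3325  0.2635  1.9333 -0.1089  0.8896  1.5138]
[[-0.9778 -0.2096  0.    ]
 [-0.2096  0.9778  0.    ]
 [-0.      0.     -1.    ]]
to post [-0.107 -1.319  0.004 -0.    -0.    -0.213]
front 159 [ 0.7701 -0.0772  0.1945] [ 0.9865  0.1635 -0.0114] [ 0.7642 -0.1032  0.1654] [ 0.7769 -0.0494  0.2216]
circ (-0.07665832340717316, 0.19347822666168213) 0.028182633221149445
body ((0.8207635283470154, -0.0656643956899643), (0.10155025124549866, 0.10216394066810608), 64.04114532470703)
bodyonly ((0.8397748470306396, -0.06887367367744446), (0.10127463936805725, 0.07321298867464066), 89.72517395019531)
lens top 152 ((0.642176628112793, -0.060315679758787155), (0.07601016759872437, 0.3146352767944336), 88.93569946289062) [ 0.8    -0.0194  1.6729]
0.23998784181745558
column [ 0.8086 -0.0552  0.4817]
```

servo_tool --plan '[0,-1,0,0,0,0,-1,0,-1,0,0,0,0,-1,0,-1,0,0,0,0,-1]'

```text
t: 2.77
tcp_pos: [0.4685, -0.1904, 0.2314]
tcp_rot: [0.0, 0.117, 0.993, -0.0]
wrist_force: [-0.5, -1.2, -0.3]
opening: 1.002
finger_force: 0.0
```

servo_tool --plan '[-0.1,-0.32,0,0,0,-0.21,-1,-0.1,-0.32,0,0,0,-0.21,-1,-0.1,-0.32,0,0,0,-0.21,-1,-0.1,-0.32,0,0,0,-0.21,-1,-0.1,-0.32,0,0,0,-0.21,-1,-0.1,-0.32,0,0,0,-0.21,-1]'

```text
t: 3.27
tcp_pos: [0.4723, -0.2202, 0.2312]
tcp_rot: [0.0, -0.103, 0.995, 0.0]
wrist_force: [-0.1, -1.1, 0.3]
opening: 1.0
finger_force: 0.0
```

Run:
```python
from h import *
np.set_printoptions(precision=4,suppress=True)
F=[grab_frame('side') for _ in range(12)]
D=np.array([f[1] for f in F]);d=np.median(D,0);im=F[0][0];np.save('pics/s1.npy',d);cv2.imwrite('pics/s1.png',im[:,:,::-1])
print('noise',np.median(D.std(0)[150:180,360:400]))
G=[grab_frame('top') for _ in range(8)];dt=np.median([g[1] for g in G],0);np.save('pics/t1.npy',dt);cv2.imwrite('pics/t1.png',G[0][0][:,:,::-1])
def grid(u0,u1,v0,v1):
    u,v=np.meshgrid(range(u0,u1),range(v0,v1));return np.c_[u.ravel(),v.ravel()]
g=grid(364,392,158,184);W=cloud('side',d,g)
P=W[(W[:,0]<.781)&(W[:,0]>.75)]
for _ in range(8):
    c=P.mean(0);n=np.linalg.svd(P-c)[2][2];P=P[abs((P-c)@n)<(.004 if _<4 else .002)]
n*=np.sign(n[0]);print('front',len(P),c,n,np.degrees(np.arctan2(n[1],n[0])),P.std(0))
s=(P-c)@[-n[1],n[0],0];print('extent',s.min(),s.max(),P[:,2].min(),P[:,2].max())
o=observe();a=np.radians(12.1)
Rz=R.from_euler('z',a)*R.from_matrix(np.diag([-1.,1,-1]))
print(o['tcp_pos'],o['q'],rel([.471,-.2238,.069],Rz))
s=cv2.imread('pics/s1.png')
A=cv2.resize(s[145:195,355:410],None,fx=7,fy=7,interpolation=2)
B=cv2.resize(s[215:300,300:385],None,fx=4.1,fy=4.1,interpolation=2)[:350]
cv2.imwrite('pics/c1.png',np.hstack([A,np.pad(B,((0,350-len(B)),(0,0),(0,0)))]))
print(A.shape,B.shape)
```

```text
noise 0.0029692422
front 159 [ 0.7698 -0.0769  0.1942] [ 0.9854  0.1693 -0.0164] 9.745965148409125 [0.0024 0.0129 0.0134]
extent -0.02401844360116852 0.02716623989181257 0.1673835992587133 0.21822077708713736
[ 0.4715 -0.2218  0.2313] [ 0.1703  0.3625  0.2019  1.8805 -0.0904  0.9073  2.1927] [ 0.009 -0.018  1.623 -0.     0.    -0.002]
(350, 385, 3) (348, 348, 3)
```

View pics/c1.png

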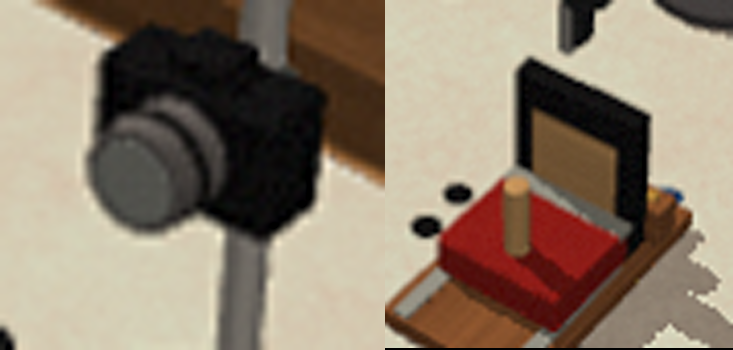

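The crop shows the lens glass centre at side (374.3,171.1), facing roughly towards the robot. The post stands free, with the open gripper above it. Descending on the post and closing.

servo_tool --plan '[0,0,0.35,0,0,0,-1,0,-0.02,0.7,0,0,0,-1,0,-0.02,1,0,0,0,-1,0,-0.02,1,0,0,0,-1]'

```text
t: 4.6
tcp_pos: [0.4696, -0.2227, 0.1269]
tcp_rot: [-0.003, -0.103, 0.995, 0.001]
wrist_force: [-2.1, 0.2, -0.4]
opening: 1.001
finger_force: 0.0
```

servo_tool --plan '[0,0,0.2,0,0,0,-1,0,0,0.4,0,0,0,-1,0,0,0.6,0,0,0,-1,0,0,0.62,0,0,0,-1,0,0,0.62,0,0,0,1,0,0,0.62,0,0,0,1,0,0,0.62,0,0,0,1,0,0,0.62,0,0,0,1,0,0,0.62,0,0,0,1,0,0,0.62,0,0,0,1,0,0,0.62,0,0,0,1,0,0,0.62,0,0,0,1]'

```text
t: 5.6
tcp_pos: [0.4723, -0.2239, 0.0701]
tcp_rot: [0.0, -0.103, 0.995, -0.0]
wrist_force: [-3.0, 1.5, 12.5]
opening: 0.197
finger_force: 58.1
```

Post gripped (opening about 17 mm). Sliding the jaw 40 mm along tool +x, which is the clamp's -x.

servo_tool --plan '[0.05,0,0,0,0,0,1,0.1,0,0,0,0,0,1,0.15,0,0,0,0,0,1,0.2,0,0,0,0,0,1,0.25,0,0,0,0,0,1,0.3,0,0,0,0,0,1,0.35,0,0,0,0,0,1,0.4,0,0,0,0,0,1,0.4,0,0,0,0,0,1,0.4,0,0,0,0,0,1]'

```text
t: 6.43
tcp_pos: [0.4332, -0.2326, 0.0701]
tcp_rot: [0.001, -0.103, 0.995, -0.0]
wrist_force: [-1.8, -2.5, 11.1]
opening: 0.193
finger_force: 59.1
```

Moved 40 mm with the post held throughout. Releasing, rising, then looking.

servo_tool --plan '[0,0,0,0,0,0,-1,0,0,0,0,0,0,-1,0,0,0,0,0,0,-1,0,0,0,0,0,0,-1,0,0,0,0,0,0,-1,0,0,-0.3,0,0,0,-1,0,0,-0.6,0,0,0,-1,0,0,-1,0,0,0,-1,0,0,-1,0,0,0,-1]'

```text
t: 7.18
tcp_pos: [0.4349, -0.2332, 0.1749]
tcp_rot: [0.003, -0.103, 0.995, -0.002]
wrist_force: [1.9, -0.7, 0.8]
opening: 0.998
finger_force: 0.0
```

servo_tool --plan '[0,0,-0.3,0,0,0,-1,0,0,-0.4,0,0,0,-1,0,0,-0.4,0,0,0,-1]'

```text
t: 7.43
tcp_pos: [0.4338, -0.2324, 0.2115]
tcp_rot: [0.002, -0.103, 0.995, -0.001]
wrist_force: [-0.8, -0.6, 0.3]
opening: 1.0
finger_force: 0.0
```

Run:
```python
from h import *
np.set_printoptions(precision=4,suppress=True)
snap('side','s2');F=[grab_frame('top') for _ in range(6)]
d=np.median([f[1] for f in F],0);im=F[0][0]
def grid(u0,u1,v0,v1):
    u,v=np.meshgrid(range(u0,u1),range(v0,v1));return np.c_[u.ravel(),v.ravel()]
W=cloud('top',d,grid(345,395,200,235));P=W[(W[:,2]>.122)&(W[:,2]<.15)]
print('rail',len(P),P.mean(0),cv2.minAreaRect(P[:,:2].astype(np.float32)))
# foot: dark pixels at table height
g=grid(305,352,120,172);W=cloud('top',d,g);gr=im[g[:,1],g[:,0]].max(1)
k=(W[:,2]<.03)&(gr<75);Q=W[k];hull=cv2.convexHull(Q[:,:2].astype(np.float32)).reshape(-1,2)
print('foot',cv2.minEnclosingCircle(hull),len(Q))
o=observe();a=np.radians(12.0)
Rz=R.from_euler('z',a)*R.from_matrix(np.diag([-1.,1,-1]))*R.from_euler('z',np.pi/2)
print(o['tcp_pos'],o['q'],Rz.as_matrix(),rel([.5442,-.2077,.231],Rz))
# lens glass on fitted plane
K,D,Rm,t=cam('side');p=cv2.undistortPoints(np.array([[[374.3,171.1]]]),K,D)[0,0];r=np.r_[p,1]@Rm;oo=-Rm.T@t
n=np.array([.986,.167,0]);print('glass',oo+r*((np.array([.7698,-.0769,.1942])-oo)@n/(r@n)))
s=cv2.imread('pics/s2.png');t=im[:,:,::-1]
cv2.imwrite('pics/c2.png',np.hstack([cv2.resize(s[200:330,280:400],None,fx=3.2,fy=3.2,interpolation=2)[:400],cv2.resize(t[115:190,295:370],None,fx=5.34,fy=5.34,interpolation=2)[:400]]) )
```

```text
rail 120 [ 0.5439 -0.2077  0.1359] ((0.5440102815628052, -0.20777440071105957), (0.017914211377501488, 0.10040326416492462), 12.003448486328125)
foot ((0.839101254940033, -0.06950481981039047), 0.07021389156579971) 317
[ 0.4325 -0.2319  0.2085] [ 0.2132  0.3454  0.2     1.9777 -0.0912  0.8283  2.2412] [[-0.2079  0.9781  0.    ]
 [ 0.9781  0.2079  0.    ]
 [ 0.      0.     -1.    ]] [-1.143  0.007 -0.226 -0.    -0.001  0.749]
glass [ 0.7702 -0.0791  0.1933]
```

View pics/c2.png

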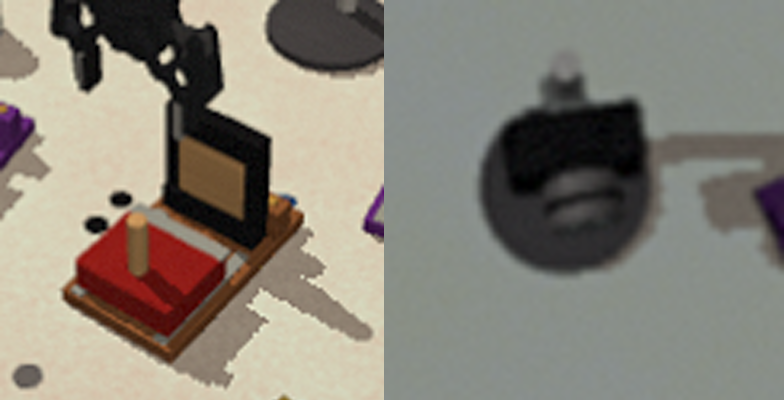

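The jaw is open and clear of the painting, which hasn't moved. Moving above the painting with a quarter turn, and refining the lens heading from the saved depth.

servo_tool --plan '[-0.3,0,-0.1,0,0,0.75,-1,-0.6,0,-0.22,0,0,0.75,-1,-1,0,-0.22,0,0,0.75,-1,-1,0,-0.22,0,0,0.75,-1,-1,0,-0.22,0,0,0.75,-1,-1,0,-0.22,0,0,0.75,-1,-1,0,-0.22,0,0,0.75,-1,-1,0,-0.22,0,0,0.75,-1,-1,0,-0.22,0,0,0.75,-1,-1,0,-0.22,0,0,0.75,-1,-1,0,-0.22,0,0,0.75,-1,-1,0,-0.22,0,0,0.75,-1,-1,0,-0.22,0,0,0.75,-1,-1,0,-0.22,0,0,0.75,-1,-1,0,-0.22,0,0,0.75,-1]'

```text
t: 9.03
tcp_pos: [0.5306, -0.2113, 0.2308]
tcp_rot: [-0.0, 0.629, 0.777, -0.0]
wrist_force: [-0.2, -0.7, -0.2]
opening: 1.002
finger_force: 0.0
```

Run:
```python
from h import *
np.set_printoptions(precision=4,suppress=True)
a=np.radians(12.0)
Rz=R.from_euler('z',a)*R.from_matrix(np.diag([-1.,1,-1]))*R.from_euler('z',np.pi/2)
o=observe();print(o['tcp_pos'],rel([.5440,-.2077,.1],Rz),o['q'])
dt=np.load('pics/t1.npy');ds=np.load('pics/s1.npy');im=cv2.imread('pics/s1.png')
def grid(u0,u1,v0,v1):
    u,v=np.meshgrid(range(u0,u1),range(v0,v1));return np.c_[u.ravel(),v.ravel()]
yaw=lambda n:np.degrees(np.arctan2(n[1],n[0])*1)
W=cloud('top',dt,grid(312,350,122,172))
b=W[(W[:,2]>.2)&(W[:,2]<.26)];
for z in np.arange(.16,.26,.01):print(round(z,2),((W[:,2]>z)&(W[:,2]<z+.01)).sum(),end=' ')
# body front plane from side: points behind the lens front
g=grid(358,406,145,185);S=cloud('side',ds,g);c=np.array([.77,-.077,.193])
for y0 in(7.,9.6):
    n=np.array([np.cos(np.radians(y0)),np.sin(np.radians(y0)),0])
    s=(S-c)@n;k=(s>-.02)&(s<.12);h=np.histogram(s[k],np.arange(-.02,.1,.004));print(y0,h[0])
s=(S-c)@n
for lo,hi in((.022,.055),):
    P=S[(s>lo)&(s<hi)&(S[:,2]>.15)]
    # RANSAC vertical-ish plane
    best=(0,);rng=np.random.default_rng(0)
    for _ in range(2000):
        q=P[rng.choice(len(P),3,False)];m=np.cross(q[1]-q[0],q[2]-q[0]);m/=np.linalg.norm(m)+1e-9
        if abs(m[2])>.15 or abs(m[0])<.8:continue
        i=abs((P-q[0])@m)<.003
        if i.sum()>best[0]:best=(i.sum(),i)
    Q=P[best[1]];m=np.linalg.svd(Q-Q.mean(0))[2][2];m*=np.sign(m[0]);print('bodyfront',len(Q),Q.mean(0),m,yaw(m),(Q-Q.mean(0)).std(0))
# lens front: circle edge by rms fit on in-plane points
P=S[abs(s)<.006];hull=cv2.convexHull(((P-c)@np.c_[[-n[1],n[0],0],[0,0,1]]).astype(np.float32));print('lens circ',cv2.minEnclosingCircle(hull),cv2.fitEllipse(hull))
# body rect from top at body height, rear edge line
B=W[(W[:,2]>.205)&(W[:,0]>.80)&(W[:,0]<.9)]
for y in np.arange(-.115,-.02,.008):
    k=B[abs(B[:,1]-y)<.004]
    if len(k):print(y.round(3),k[:,0].min().round(4),k[:,0].max().round(4),np.median(k[:,2]).round(3))
```

```text
[ 0.5306 -0.2113  0.2308] [ 0.007  0.14   1.308 -0.     0.     0.   ] [-0.1313  0.4973  0.5796  1.7674 -0.3209  0.9732  0.7857]
0.16 3 0.17 6 0.18 13 0.19 18 0.2 57 0.21 100 0.22 286 0.23 70 0.24 7 0.25 4 7.0 [  0   0   0   0 101  71  16  16  27  15   8  14  17 115 135  62  31  34
  33  28  31  32  30  19   9   0   4  49  21]
9.6 [  0   0   0   0 100  75  15  16  26  15   7  17  17 157  99  59  34  32
  33  28  35  30  27  16   6   0   3  52  20]
bodyfront 250 [ 0.8075 -0.0838  0.2028] [ 0.9852  0.1695 -0.024 ] 9.761601616233857 [0.0054 0.0312 0.019 ]
lens circ ((0.0008242141921073198, 0.00043543666834011674), 0.026962006464600563) ((0.0006936433492228389, 0.00028147571720182896), (0.05218339338898659, 0.05283541604876518), 60.66096115112305)
-0.115 0.8124 0.8511 0.226
-0.107 0.8105 0.8563 0.227
-0.099 0.8091 0.852 0.227
-0.091 0.8013 0.8527 0.226
-0.083 0.8006 0.8529 0.227
-0.075 0.8007 0.8715 0.227
-0.067 0.8004 0.8795 0.237
-0.059 0.8009 0.8799 0.236
-0.051 0.8001 0.8765 0.226
-0.043 0.8004 0.8462 0.227
-0.035 0.8009 0.8419 0.227
-0.027 0.8006 0.8426 0.227
```

Heading is 9.7° by three independent fits, and the lens is at about (0.770,-0.078,0.193). Descending onto the top rail and gripping.

servo_tool --plan '[0,0.14,0.1,0,0,0,-1,0,0.14,0.2,0,0,0,-1,0,0.14,0.4,0,0,0,-1,0,0.14,0.7,0,0,0,-1,0,0.14,0.9,0,0,0,-1,0,0.14,0.9,0,0,0,-1]'

```text
t: 9.53
tcp_pos: [0.5422, -0.2078, 0.1375]
tcp_rot: [-0.003, 0.629, 0.777, -0.001]
wrist_force: [-0.5, 0.3, 0.4]
opening: 1.0
finger_force: 0.0
```

Run:
```python
from h import *
np.set_printoptions(precision=4,suppress=True)
a=np.radians(12.0)
Rz=R.from_euler('z',a)*R.from_matrix(np.diag([-1.,1,-1]))*R.from_euler('z',np.pi/2)
print(observe()['tcp_pos'],rel([.5440,-.2077,.1],Rz))
y=np.radians(9.7);th=np.linspace(0,2*np.pi,60)
out=[]
for n,f,(u0,u1,v0,v1),F in(('side','s1',(360,395,153,188),11),('top','t1',(312,347,137,172),11)):
    I=cv2.resize(cv2.imread(f'pics/{f}.png')[v0:v1,u0:u1],None,fx=F,fy=F,interpolation=2);I=np.clip(I*1.7,0,255).astype(np.uint8)
    for yy,col in((-.0763,(0,255,0)),(-.0805,(0,0,255))):
        c=np.array([.770,yy,.1933]);C=c+.026*(np.c_[np.cos(th)]*[-np.sin(y),np.cos(y),0]+np.c_[np.sin(th)]*[0,0,1])
        q=((proj(n,C)-[u0,v0]+.5)*F).astype(int);cv2.polylines(I,[q.reshape(-1,1,2)],True,col,1)
    out.append(I)
cv2.imwrite('pics/c3.png',np.hstack(out))
```

```text
[ 0.5422 -0.2078  0.1375] [-0.003  0.02   0.375 -0.002 -0.001 -0.   ]
```

View pics/c3.png

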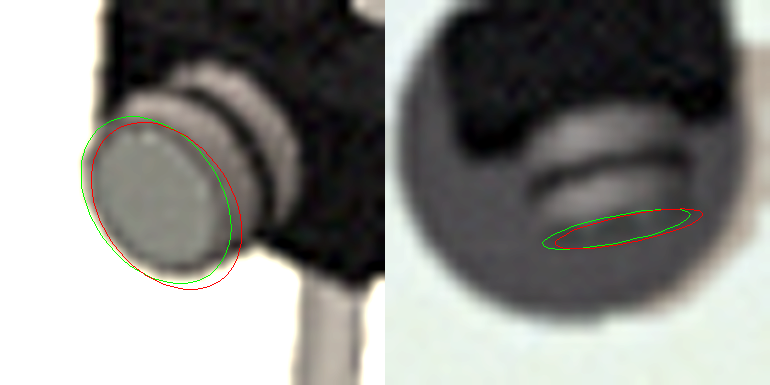

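The overlay shows the lens rim fitting the green circle best in both views. I take the lens as (0.770,-0.0768,0.1938). Finishing the descent and gripping.

servo_tool --plan '[0,0.02,0.15,0,0,0,-1,0,0.02,0.3,0,0,0,-1,0,0.02,0.37,0,0,0,-1,0,0.02,0.37,0,0,0,-1,0,0.02,0.37,0,0,0,1,0,0.02,0.37,0,0,0,1,0,0.02,0.37,0,0,0,1,0,0.02,0.37,0,0,0,1,0,0.02,0.37,0,0,0,1,0,0.02,0.37,0,0,0,1,0,0.02,0.37,0,0,0,1,0,0.02,0.37,0,0,0,1,0,0.02,0.37,0,0,0,1]'

```text
t: 10.62
tcp_pos: [0.5457, -0.2084, 0.1047]
tcp_rot: [-0.0, 0.63, 0.776, -0.0]
wrist_force: [-6.1, 0.4, 10.5]
opening: 0.201
finger_force: 58.1
```

Gripped (58 N, 17 mm). Lifting straight up.

servo_tool --plan '[0,0,-0.05,0,0,0,1,0,0,-0.15,0,0,0,1,0,0,-0.3,0,0,0,1,0,0,-0.5,0,0,0,1,0,0,-0.7,0,0,0,1,0,0,-0.9,0,0,0,1,0,0,-1,0,0,0,1,0,0,-1,0,0,0,1,0,0,-1,0,0,0,1]'

```text
t: 11.37
tcp_pos: [0.5464, -0.2079, 0.2043]
tcp_rot: [0.0, 0.63, 0.776, 0.0]
wrist_force: [-1.6, 0.4, -4.7]
opening: 0.202
finger_force: 59.0
```

Run:
```python
from h import *
y=np.radians(9.7)
Rz=R.from_euler('z',y)*R.from_matrix(np.diag([-1.,1,-1]))*R.from_euler('z',np.pi/2)
n=np.array([np.cos(y),np.sin(y),0]);F=np.array([.770,-.0768,.1938])-.2*n
o=observe();print(o,F,rel(F-.005*n+[0,0,.0297],Rz))
```

```text
{'t': 11.3667, 'q': array([-0.12130624,  0.54954767,  0.55895347,  1.75945558, -0.35232264,
        0.93325909,  0.79127808]), 'dq': array([ 0.00662078,  0.02412172, -0.00994799,  0.01570103, -0.00165131,
       -0.00697697,  0.00215131]), 'tau': array([-7.97805696e-03, -8.74863696e+01,  1.58079296e+01, -3.54832327e+01,
        1.80426976e-01,  2.72166207e-01, -1.17091150e-01]), 'tcp_pos': array([ 0.54642423, -0.20788763,  0.20427251]), 'tcp_rot': array([1.85828083e-04, 6.30159617e-01, 7.76465562e-01, 2.33420220e-04]), 'wrist_force': array([-1.58208843,  0.40000913, -4.7048183 ]), 'torque': array([ 0.00111945,  0.02309713, -0.00971355]), 'finger_force': 58.965753614902496, 'opening': 0.20160214500559925} [ 0.57285931 -0.11049788  0.1938    ] [ 0.901  0.409 -0.192  0.    -0.     0.018]
```

The weight is carried. Moving gently to the focus, then measuring the painting there.

servo_tool --plan '[0.15,0.07,-0.19,0,0,0.018,1,0.3,0.14,-0.19,0,0,0.018,1,0.45,0.21,-0.19,0,0,0.018,1,0.6,0.28,-0.19,0,0,0.018,1,0.75,0.34,-0.19,0,0,0.018,1,0.85,0.39,-0.19,0,0,0.018,1,0.9,0.41,-0.19,0,0,0.018,1,0.9,0.41,-0.19,0,0,0.018,1,0.9,0.41,-0.19,0,0,0.018,1,0.9,0.41,-0.19,0,0,0.018,1]'

```text
t: 12.2
tcp_pos: [0.5676, -0.1128, 0.2232]
tcp_rot: [0.0, 0.645, 0.764, -0.0]
wrist_force: [0.2, -0.0, -4.1]
opening: 0.198
finger_force: 59.8
```

Run:
```python
from h import *
np.set_printoptions(precision=4,suppress=True)
F=[grab_frame('side') for _ in range(10)];d=np.median([f[1] for f in F],0);im=F[0][0];np.save('pics/s3.npy',d);cv2.imwrite('pics/s3.png',im[:,:,::-1])
o=observe();print(o['tcp_pos'],o['tcp_rot'],o['wrist_force'])
y=np.radians(9.7);n=np.array([np.cos(y),np.sin(y),0]);l=np.array([-n[1],n[0],0]);f=np.array([.770,-.0768,.1938])-.2*n
g=np.stack(np.meshgrid(range(300,420),range(130,260)),-1).reshape(-1,2);W=cloud('side',d,g);L=(W-f)@np.c_[n,l,[0,0,1]]
m=(abs(L[:,0]+.014)<.02)&(abs(L[:,1])<.06)&(L[:,2]>-.03)&(L[:,2]<.03);P=W[m]
for _ in range(6):
    c=P.mean(0);q=np.linalg.svd(P-c)[2][2];P=P[abs((P-c)@q)<.005]
q*=np.sign(q[0]);print('back plane',len(P),'expect -14mm:',(c-f)@n,q,'yaw',np.degrees(np.arctan2(q[1],q[0])))
# corners overlay for the nominal pose
O=f-.005*n-[0,0,.059];C=[O+a*n+b*l+[0,0,z] for a in(-.009,.009) for b,z in((-.05,.0),(.05,0),(.05,.12),(-.05,.12))]
u0,v0,S=300,120,5
I=cv2.resize(im[v0:v0+118,u0:u0+120,::-1],None,fx=S,fy=S,interpolation=2);I=np.clip(I*1.6,0,255).astype(np.uint8)
p=((proj('side',C)-[u0,v0]+.5)*S).astype(int)
for k,col in((p[:4],(0,255,0)),(p[4:],(255,200,0))):cv2.polylines(I,[k.reshape(-1,1,2)],True,col,1)
cv2.imwrite('pics/c4.png',I)
```

```text
[ 0.568  -0.1117  0.2233] [0.     0.6448 0.7643 0.    ] [ 0.3061 -0.0194 -3.0454]
back plane 475 expect -14mm: -0.015674847267517632 [ 0.9833  0.1814 -0.0133] yaw 10.45290957378437
```

View pics/c4.png

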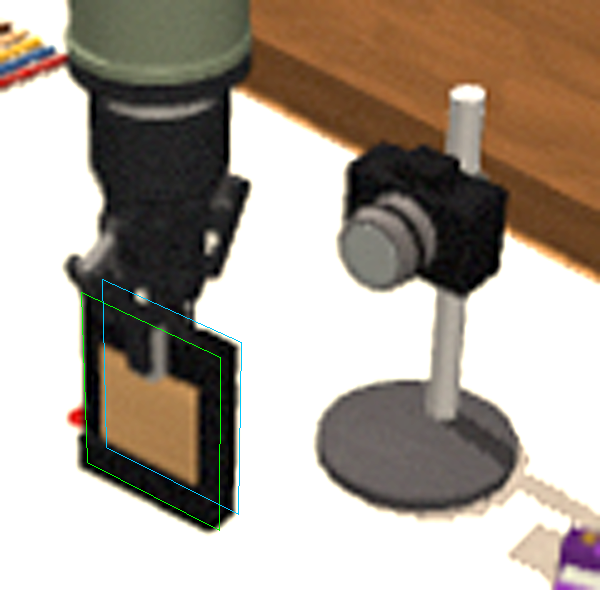

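The painting hangs upright at the nominal overlay: the lower far corner is at crop (237,515) against (238,513) predicted. The back plane is within about 2 mm and the heading within 1°. The jaw is 40 mm open and nothing else was touched, so I'm handing in.

```bash
python3 -c "
from rig import *
o=observe();print(o['t'],o['tcp_pos'],abs(o['dq']).max());print(job_done())"
```

```text
12.7 [ 0.56797889 -0.11165856  0.22332026] 0.001041983580474051
the job is handed in; nothing more can be done
None
```

I slid the red jaw about 40 mm back by its post, then lifted the painting out. I handed the job in at 12.7 s with it held still and upright, facing the lens 200 mm from the glass, within about 2 mm and 1° by my measurements.

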